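Index the rotator shaft and hold the collar on its flat

TASK

Turn the upright shaft of the rotator drive until its flat faces the raised rib on the drive's top. Then take the collar that has the screw in its side, lower it over the shaft with the screw on the flat's side until its top is flush with the end of the shaft, and keep holding it there clear of the drive, drawn back so that the screw's tip presses on the flat: finish while still gripping it, so that your colleague across the bench can tighten the screw. Leave the other things on the bench where they stand.

Things in the scene. Friction and masses are not known exactly. Their poses are not given: they have to be found in the camera images.
- drive: rotator drive, fixed to the bench: white box 150 (x) x 120 (y) mm, its top 60 mm above the bench, dark knob on its -x side. Origin: on the bench under the box's centre and the shaft's axis. Its +x axis points from the shaft along the raised rib on its top: a grey bar 32 mm long, 6 wide, 6 high, 33 to 65 mm from the shaft's axis
- shaft: upright steel D-shaft, 24 mm in diameter, 50 mm out of the drive's top (its end is 110 mm above the bench, chamfered 2 mm). It turns about the vertical, stiffly (0.15 N m), and stays where left. Origin: on its axis at the drive's top; z up; +x points out of the flat. At the start the flat points 0.5 to 1.4 rad counter-clockwise (from above) of the rib
- shaft_flat (a point): point in the middle of the shaft's flat, 30 mm above the drive's top. The flat lies 7 mm from the axis (19 mm across flat and back, 24 mm elsewhere), is 19.5 mm wide and runs from 10 mm above the drive's top up to the shaft's end
- collar: aluminium collar, loose, standing on the bench, bore upright: round, 44 mm outside, 28 mm high, 28 mm through bore, with two flat parallel cheeks on its +y and -y sides (26 mm long, 46 mm across) to grip it by; 140 to 240 g. Origin: centre of its underside. z up; +x points out through the set screw
- set_screw: steel thumb screw fixed level in the collar's +x side, 14 mm above its underside; +x outwards. Origin: 22 mm from the bore's axis. Its 14 mm head ends 13 mm further out; its 7 mm tip ends in the bore, 9 mm from the bore's axis: the collar fits over the shaft (2 mm play) only with the screw on the flat's side; 2 mm against the screw's +x then brings the tip onto the flat
- spacer: plain round aluminium spacer ring, 44 mm outside, 28 mm hole, 20 mm high, no cheeks and no screw; not the collar. Origin: centre of its underside
- jar: small amber jar with a white cap, 48 mm across and about 48 mm high. Origin: centre of its underside
- tip_box: clear box with a blue lid, 80 x 120 x 52 mm. Origin: centre of its underside
- well_plate: flat white well plate, 85 x 127 x 13 mm. Origin: centre of its underside
- bottle: glass bottle with a blue cap, 70 mm across, about 140 mm high. Origin: centre of its underside
- hex_key: dark steel L-shaped key lying flat, 90 mm long (its y axis), 6 mm thick. Origin: on the bench under the middle of its long arm
Things that resemble listed ones, but are neither listed nor needed, are in the scene too. Leave any yellow look-alike of the drive alone.

How it is judged (in metres and radians):
On the way:
1. the shaft's flat faces the rib (angle between the x axis of shaft and the x axis of drive, either way round below 0.2 rad and x of shaft_flat in the frame of drive above 0 m), for 0.2 s.
At the end, for the whole second after the job is handed in: For the last second the fingers grip the still, upright collar round the shaft: top within 4 mm of the shaft's end, axes within 5 mm, screw within 0.2 rad of the flat, its tip pressing over 1 N; the flat faces the rib within 0.2 rad (all of step 1 and horizontal distance between collar and shaft below 0.005 m and z of collar in the frame of shaft between 0.018 and 0.026 m and angle between collar's own z axis and vertical below 0.12 rad and angle between the x axis of collar and the x axis of shaft, either way round below 0.2 rad and x of set_screw in the frame of shaft above 0 m and contact force between set_screw and shaft above 1 N and contact force between the fingers and collar above 5 N and linear speed of collar below 0.02 m/s); the arm keeps its last pose, push and grip.
It fails at once if another thing on the bench is shifted by more than 30 mm (distance of any of spacer, jar, tip_box, well_plate, bottle, hex_key from where it was at the start of the episode above 0.03 m).
It also fails if it takes over 48 s, if anything falls off the work surface, if the arm or the gripper's body presses on something with over 40 N, if the wrist force passes 120 N, or if a joint passes its speed limit or range.

ROBOT

A 6-joint arm with a two-finger parallel gripper is mounted at the origin on the work surface. World frame = base frame: x ahead of the robot, y to its left, z up, the work surface at z = 0. Lengths are in mm, angles in degrees, forces in N, time in s.
With the tool pointing down it reaches from about 350 to 850 mm from the base axis. Payload 8.1 kg.
Tool frame: the origin (TCP) lies at the very end of the fingers, on their centre line; the grasp point (between the pads) lies 19 mm behind it; z points along the fingers, y is the line along which they close (so a half turn about z gives the same grasp; the last joint's range is limited). The gripper opens to 85 mm and grips with 20 to 120 N. Pads are 22 mm wide; open, the fingers measure 114 mm over their backs; the gripper's body (76 mm by 85 mm) begins 54 mm behind the grasp point. The pads swing forward as they close: fully open they stand 13 mm farther back than shut.
Start: joints at [63.232, 7.471, 85.268, -0, 87.261, -4.893], TCP at [223.534, 556.81, 231.292] pointing down, gripper open.
Joint ranges: [-169.43, 169.43], [-51.17, 129.36], [1.28, 143.12], [-76.62, 256.62], [0, 156.53], [-152.29, 152.29]. Speed limits (degrees/s): [136.94, 136.94, 159.86, 180, 180, 180].

INTERFACE

Orientations are given as [roll, pitch, yaw] about the fixed x, y, z axes, in that order (R = Rz(yaw) Ry(pitch) Rx(roll)).
In Python, from bench import status, viewer, job gives the robot as it stands.
- The arm moves only by the tool arm_command, never from a script. Its argument "targets" is a list that holds one entry, the list of rows, each a list of 7 numbers: the shift along the world's x, y, z in m, then the turn, a rotation vector about the world's x, y, z in rad, then the opening, from -1 (shut) to 1 (fully open). In form: [[[dx, dy, dz, rx, ry, rz, gripper], ...]]. A call has 1 to 10 rows; each row shifts and turns the commanded pose from where the row before left it; what a row does not reach is not made up. A row lasts 1/8 s, in which the tool goes at most 62.5 mm and 10.7 degrees, less where a joint would pass 70% of its speed; a pose out of reach is approached as far as the arm can. A call with a gripper value outside its range is refused whole. The fingers move at their own pace and stop on an object; "force" is the grip in N (left out, the last holds). Time passes only in rows, so rows that do not move let the fingers close. It gives the time, the measured TCP pose, the force, the opening and the grip force at its end, in the units of the state.
- status.sense(): the state, without advancing time (a new reading comes with each control period).
- viewer.snapshot(name): name is "side" or "top" or "wrist"; returns the picture (420x560x3 uint8, red, green, blue); there is no depth.
- viewer.camera_model(name): a dict with "vertical_fov" (degrees; the focal length in pixels is half the picture's height over the tangent of half this angle, whatever the lens; pixels are square), "cx", "cy" (the principal point, pixels), "xyz" and "attitude" of the camera in the world. Camera axes: x right, y down, z forward; pixel columns grow to the right and rows downward; lengths in mm; the calibration is good to about 2 mm. A picture is of the moment at which its call begins: read the wrist's pose just before it. camera_model takes no time and is no camera call; for the wrist camera it gives the pose at the moment of the call.
- job.hand_in(): hands the job in; it is judged then, once.
The state is a dict: "time": time; "joint_pos": joint angles; "qd": joint speeds; "joint_efforts": joint torques, N m; "tool_pos": TCP position; "tcp_rot": TCP orientation; "ft_force": force on the tool from outside, world axes, zero at the start; "wrist_torque": the same for the moment, N m; "finger_gap": finger opening in mm; "grip_force": force on a finger pad.
Only numpy, scipy, OpenCV 4.12 (cv2) and the standard library are available. Lean on these libraries where they do the work, as an engineer would, in place of code of your own. Each camera call takes 0.05 s, during which the arm holds its last target. There are 200 camera calls.

## Working session

There is one attempt and no reset: what is moved stays moved. The work goes in short steps, Python scripts to look and compute and a tool call to move; the robot and the scene stay as the last step left them, time stands still between calls to the robot, and variables do not carry over. Pictures are saved under pics/ and viewed, at most 10 in all, crops included, and the job is handed in when it is done.

Besides the shell and the picture viewer there is one more tool, called after "Call:" as a command line: name --argument value ..., lists and objects as JSON in quotes. arm_command: Moves the arm, as the interface text tells. Its arguments: {"type":"object","properties":{"targets":{"type":"array"},"force":{"type":"number"}},"required":["targets"]}

```bash
mkdir -p pics; cat > h.py <<'E'
import numpy as np, cv2
from bench import status, viewer, job
from scipy.spatial.transform import Rotation as R
def snap(n,f):
    c=viewer.camera_model(n); im=viewer.snapshot(n); cv2.imwrite('pics/'+f+'.png',im[:,:,::-1]); np.save('pics/'+f,c,allow_pickle=True); return im,c
def load(f):
    return cv2.imread('pics/'+f+'.png')[:,:,::-1], np.load('pics/'+f+'.npy',allow_pickle=True).item()
def ray(c,u,v):
    f=210/np.tan(np.radians(c['vertical_fov']/2))
    d=np.array([(u-c['cx'])/f,(v-c['cy'])/f,1.])
    return np.array(c['xyz']),R.from_euler('xyz',c['attitude'],degrees=True).as_matrix()@d
def plane(c,u,v,z):
    o,d=ray(c,u,v); return o+d*(z-o[2])/d[2]
def tri(*a):
    A=np.zeros((3,3));b=np.zeros(3)
    for c,u,v in a:
        o,d=ray(c,u,v); d/=np.linalg.norm(d); P=np.eye(3)-np.outer(d,d);A+=P;b+=P@o
    p=np.linalg.solve(A,b); return p
def proj(c,p):
    f=210/np.tan(np.radians(c['vertical_fov']/2))
    q=R.from_euler('xyz',c['attitude'],degrees=True).as_matrix().T@(np.array(p)-c['xyz'])
    return q[0]/q[2]*f+c['cx'],q[1]/q[2]*f+c['cy']
E
python3 - <<'E'
from h import *
for n in ['side','top','wrist']:
    im,c=snap(n,n+'0'); print(n,c)
print(status.sense())
E
```

```text
side {'vertical_fov': 45.0870825840226, 'cx': 283.073682719619, 'cy': 212.26885665971432, 'xyz': array([  66.82330743, -831.3790922 ,  825.00771483]), 'attitude': array([-124.5853222 ,    1.31562094,  -29.04000067])}
top {'vertical_fov': 56.434430212329325, 'cx': 279.5187372182532, 'cy': 206.97765068105974, 'xyz': array([ 436.14627465,   99.20542727, 1224.13244412]), 'attitude': array([-173.73334823,    0.71152964,  -89.23705353])}
wrist {'vertical_fov': 62.19499469522568, 'cx': 277.9692411640264, 'cy': 208.01510741860625, 'xyz': array([162.72571739, 580.31026765, 371.87346718]), 'attitude': array([1.64998156e+02, 8.86676610e-02, 6.81425254e+01])}
{'time': 0.15, 'joint_pos': array([ 6.32329644e+01,  7.50653379e+00,  8.53148580e+01, -3.91395175e-04,
        8.72631944e+01, -4.89294849e+00]), 'qd': array([-0.01823527, -0.18507549, -0.09853717, -0.06204209,  0.00665766,
       -0.05502888]), 'joint_efforts': array([ 1.50792806e-03, -5.70053923e+01, -5.01164711e+01, -2.97867600e-04,
        9.34954849e-03,  2.05110348e-05]), 'tool_pos': array([223.32581386, 556.423036  , 230.4720398 ]), 'tcp_rot': array([-1.79915689e+02, -6.82521514e-03,  1.58125927e+02]), 'ft_force': array([ 0.61876512, -0.28510908, -0.56011847]), 'wrist_torque': array([0.00445748, 0.03286993, 0.00954761]), 'grip_force': 0.0, 'finger_gap': 85.48495090311617}
```

View pics/top0.png

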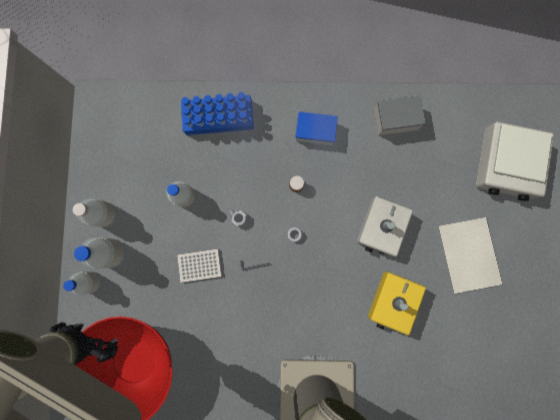

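View pics/side0.png

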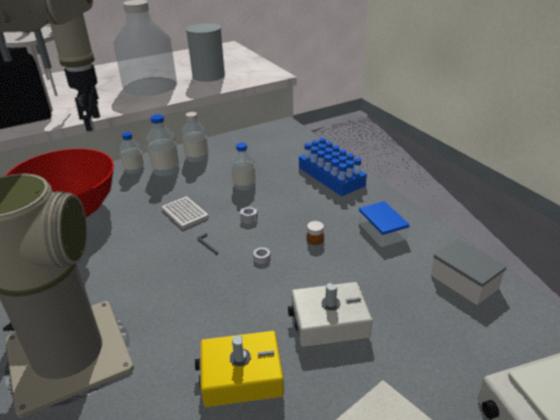

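The top view shows the white drive at about (385,228), with rings at (238,218) and (295,235), the first with a bump. The yellow look-alike is at (398,303). I'll enlarge the rings and the drive in both views.

```bash
python3 - <<'E'
from h import *
t,ct=load('top0'); s,cs=load('side0')
def cr(im,u,v,w,h,k): return cv2.resize(im[v:v+h,u:u+w],(w*k,h*k),interpolation=cv2.INTER_CUBIC)
a=np.hstack([cr(t,220,200,40,40,6),cr(t,275,215,40,40,6),cr(t,358,192,53,40,6)])
b=np.hstack([cr(s,230,200,50,70,5),cr(s,285,270,90,70,5)])
W=800
o=np.zeros((600,W,3),np.uint8); a=a[:240,:W];b=b[:350,:W]
o[:a.shape[0],:a.shape[1]]=a; o[245:245+b.shape[0],:b.shape[1]]=b
cv2.imwrite('pics/crops.png',o[:,:,::-1])
for n,u,v,z in [('ringL',238,218,28),('ringR',295,235,20),('drive',385,228,60),('jar',297,184,48),('bottle',176,190,140),('plate',200,266,13),('key',257,266,6)]: print(n,plane(ct,u,v,z).round(1))
E
```

```text
ringL [531.7 242.8  28. ]
ringR [482.2  67.2  20. ]
drive [ 504.8 -198.2   60. ]
jar [636.   63.3  48. ]
bottle [599.5 405.7 140. ]
plate [383.7 357.7  13. ]
key [385.9 183.1   6. ]
```

View pics/crops.png

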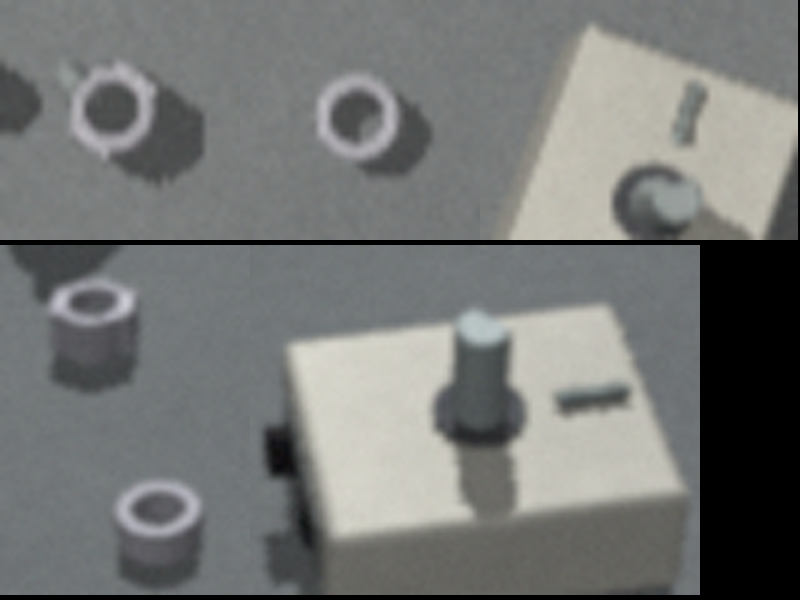

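The left ring at top (238,218) is the collar, with its screw pointing up-left in the picture. The drive's rib points up and slightly right. Next I'll measure coarse angles and plan the first close look over the collar.

```bash
python3 - <<'E'
from h import *
s=status.sense(); c=viewer.camera_model('wrist')
Rt=R.from_euler('xyz',s['tcp_rot'],degrees=True).as_matrix()
print('cam in tool',Rt.T@(c['xyz']-s['tool_pos'])); o,d=ray(c,c['cx'],c['cy']); print('axis in tool',Rt.T@d)
_,ct=load('top0'); _,cs=load('side0')
# rough from crops
P=lambda x,y,u,v,k:(u+x/k-.5+.5/k,v+y/k-.5+.5/k)
col=plane(ct,*P(112,108,220,200,6),28); sc=plane(ct,*P(68,75,220,200,6),14); print(col,sc,np.degrees(np.arctan2(*(sc-col)[1::-1])))
r1=plane(ct,*P(694-480,90,358,192,6),66); r2=plane(ct,*P(682-480,138,358,192,6),66);print(r1,r2,np.degrees(np.arctan2(*(r1-r2)[1::-1])))
print('shaft top tri',tri((ct,*P(676-480,202,358,192,6)),(cs,*P(480-250,328-245,285,270,5))))
print('collar top tri',tri((ct,*P(112,108,220,200,6)),(cs,*P(93,302-245,230,200,5))))
E
```

```text
cam in tool [  65.15026741   -0.57865375 -141.52481309]
axis in tool [-2.58984864e-01  2.27711325e-04  9.65881353e-01]
[533.03194111 242.06052881  28.        ] [551.04492192 267.00497127  14.        ] 54.16604539467413
[ 568.3399335  -222.12153291   66.        ] [ 544.43483592 -215.78639296   66.        ] -14.842874468261911
shaft top tri [ 509.80436186 -200.30750437  110.45825091]
collar top tri [531.94809016 242.35080533  28.96531259]
```

Call:
arm_command --targets '[[[0.031,-0.031,-0.008,0,0,-0.18,1],[0.031,-0.031,-0.008,0,0,-0.18,1],[0.031,-0.031,-0.008,0,0,-0.18,1],[0.031,-0.031,-0.008,0,0,-0.18,1],[0.031,-0.031,-0.008,0,0,-0.18,1],[0.031,-0.031,-0.008,0,0,-0.18,1],[0.031,-0.031,-0.008,0,0,-0.18,1],[0.031,-0.031,-0.008,0,0,-0.18,1],[0.031,-0.031,-0.008,0,0,-0.18,1],[0.031,-0.035,-0.008,0,0,-0.18,1]]]'

```text
time: 1.4
tool_pos: [534.2, 241.7, 150.7]
tcp_rot: [-180.0, 0.0, 54.7]
ft_force: [1.1, -0.0, -0.5]
finger_gap: 85.1
grip_force: 0.0
```

Call:
arm_command --targets '[[[0,0,0,0,0,0,1],[0,0,0,0,0,0,1]]]'

```text
time: 1.65
tool_pos: [533.1, 242.9, 151.0]
tcp_rot: [-179.9, 0.0, 55.0]
ft_force: [-1.8, 0.1, 0.8]
finger_gap: 85.4
grip_force: 0.0
```

```bash
python3 - <<'E'
from h import *
im,c=snap('wrist','w1'); s=status.sense(); print(s['time'],s['tool_pos'],s['tcp_rot'],s['joint_pos'])
print(proj(c,[532,242,28]))
E
```

```text
1.7 [532.98751774 243.38697604 151.18596066] [-1.79965310e+02  5.70809869e-03  5.50913890e+01] [1.95150462e+01 8.22125298e+00 9.29253152e+01 2.53702771e-02
 7.88782576e+01 5.44187598e+01]
(np.float64(277.0560093759664), np.float64(202.27113040005608))
```

View pics/w1.png

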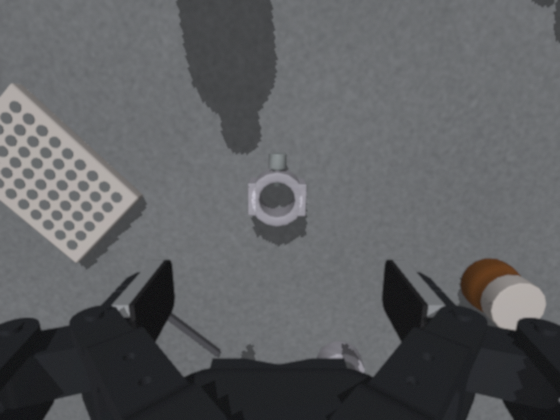

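Wrist view: collar ring centred near (277,198), screw head straight up at (278,161), cheeks on the left and right at about 249 and 305. So the tool yaw already almost matches the screw. I'll measure this precisely, then go to the shaft.

```bash
cat >> h.py <<'E'
def collar(im,c,ztop,u0=277,v0=195,r=70):
    g=im.astype(int); lum=g.sum(2)/3
    m=((lum>120)&(g[:,:,2]-g[:,:,1]>=4)).astype(np.uint8); k=np.zeros_like(m);k[max(v0-r,0):v0+r,max(u0-r,0):u0+r]=1; m&=k
    n,l,st,ce=cv2.connectedComponentsWithStats(m); i=1+np.argmax(st[1:,4]); m=(l==i).astype(np.uint8)
    cs,h=cv2.findContours(m,cv2.RETR_CCOMP,cv2.CHAIN_APPROX_NONE)
    outer=max(cs,key=cv2.contourArea); holes=[x for x,q in zip(cs,h[0]) if q[3]>=0 and len(x)>15]
    return m,outer,holes
E
python3 - <<'E'
from h import *
im,c=load('w1')
m,o,hs=collar(im,c,28)
print(m.sum(),cv2.boundingRect(o),[ (cv2.fitEllipse(x)) for x in hs])
(e,_,_)=cv2.fitEllipse(max(hs,key=len)); print('inner(mixed) centre',plane(c,*e,28))
pts=np.array([plane(c,*p[0],28)[:2] for p in o]); 
print('outer circ',cv2.minEnclosingCircle(pts.astype(np.float32)), cv2.minAreaRect(pts.astype(np.float32)))
g=im.astype(int); k=(g[:,:,1]-g[:,:,0]>=8); k[:140]=0;k[175:]=0;k[:,:255]=0;k[:,300:]=0
y,x=np.nonzero(k); print(len(x),x.mean(),y.mean(),im[161,278],im[198,255]); h=plane(c,x.mean(),y.mean(),21)
C=plane(c,*e,28);print(np.degrees(np.arctan2(*(h-C)[1::-1])),h)
E
```

```text
1565 (247, 172, 60, 54) [((276.398681640625, 198.51895141601562), (34.92073440551758, 37.53867721557617), 89.59976196289062)]
inner(mixed) centre [533.30955134 244.7667822   28.        ]
outer circ ((533.0572509765625, 244.57528686523438), 25.491073608398438) ((533.1699829101562, 244.36854553222656), (42.58592987060547, 46.12689971923828), 53.74628448486328)
0 nan nan [133 138 139] [170 168 178]
nan [nan nan nan]<stdin>:9: RuntimeWarning: Mean of empty slice.
  ret = ret.dtype.type(ret / rcount)
```

Call:
arm_command --targets '[[[0,-0.05,0.008,0,0,0.1,1],[-0.002,-0.05,0.008,0,0,0.15,1],[-0.003,-0.05,0.008,0,0,0.15,1],[-0.003,-0.05,0.008,0,0,0.15,1],[-0.003,-0.05,0.008,0,0,0.15,1],[-0.003,-0.05,0.008,0,0,0.15,1],[-0.003,-0.05,0.008,0,0,0.15,1],[-0.003,-0.05,0.008,0,0,0.15,1],[-0.003,-0.042,0.006,0,0,0.15,1],[0,0,0,0,0,0,1]]]'

```text
time: 2.95
tool_pos: [510.7, -200.7, 222.2]
tcp_rot: [180.0, 0.1, 129.5]
ft_force: [-0.9, 0.8, -0.0]
finger_gap: 85.3
grip_force: 0.0
```

Call:
arm_command --targets '[[[0,0,0,0,0,0,1],[0,0,0,0,0,0,1]]]'

```text
time: 3.2
tool_pos: [510.7, -197.5, 221.1]
tcp_rot: [180.0, -0.0, 129.5]
ft_force: [-0.1, -0.9, -0.1]
finger_gap: 85.3
grip_force: 0.0
```

```bash
python3 - <<'E'
from h import *
im,c=snap('wrist','w2'); s=status.sense(); print(s['time'],s['tool_pos'],s['tcp_rot'],s['joint_pos'])
print(proj(c,[510,-200,110]))
E
```

```text
3.25 [ 510.72707836 -197.63634688  221.12950714] [ 1.79995521e+02 -2.46618155e-02  1.29556096e+02] [-2.65290002e+01 -3.37499475e-01  9.44641915e+01  1.41276881e-02
  8.58940372e+01 -6.60861098e+01]
(np.float64(275.5579459881449), np.float64(206.36431403257131))
```

View pics/w2.png

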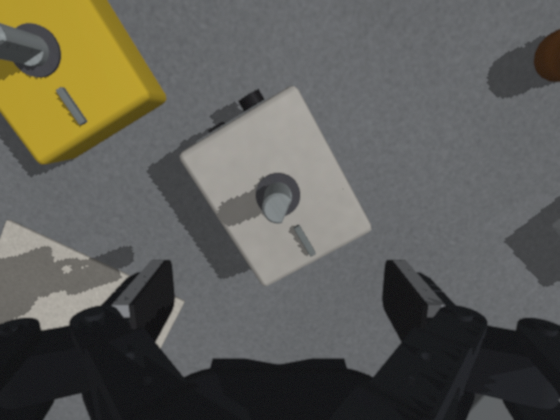

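Wrist view of the drive: shaft end at about (276,206), rib running from (297,229) to (310,253). I need an enlargement to read the flat.

```bash
python3 - <<'E'
from h import *
im,c=load('w2')
k=cv2.resize(im[160:265,240:345],None,fx=5.7,fy=5.7,interpolation=cv2.INTER_CUBIC); k=cv2.convertScaleAbs(k,alpha=1.3); cv2.imwrite('pics/w2c.png',k[:,:,::-1])
E
```

```text
(no output)
```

View pics/w2c.png

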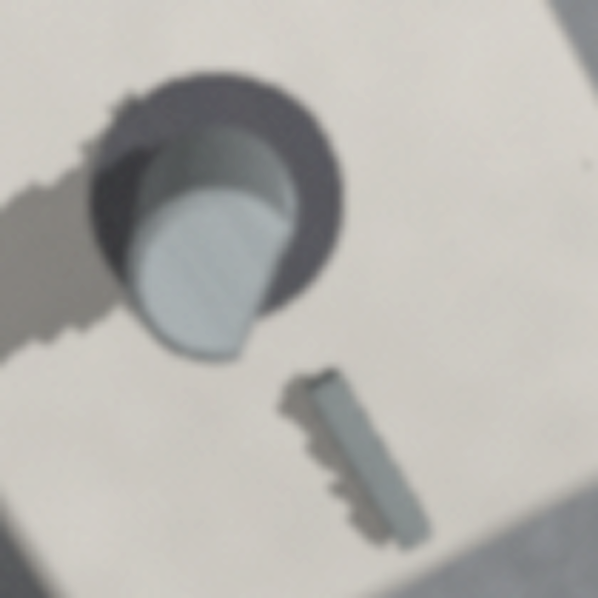

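```bash
python3 - <<'E'
from h import *
from scipy.optimize import least_squares
im,c=load('w2')
Q=lambda x,y,z: plane(c,240+x/5.7-.5+.5/5.7,160+y/5.7-.5+.5/5.7,z)
a,b=Q(295,225,109),Q(241,355,109); d=b-a; n=np.degrees(np.arctan2(-d[0],d[1])) ; print(a,b,np.linalg.norm(d),n)
arc=np.array([Q(x,y,109)[:2] for x,y in [(131,275),(140,235),(165,202),(215,186),(150,325),(180,350),(215,360),(262,200)]])
r=least_squares(lambda p:np.hypot(*(arc-p[:2]).T)-p[2],[510,-200,12]); print(r.x,r.fun.round(1))
r1,r2=Q(323,378,66),Q(415,545,66); v=r2-r1; print(r1,r2,np.linalg.norm(v),'rib yaw',np.degrees(np.arctan2(v[1],v[0])))
r1=Q(316,382,66);print(Q(340,371,66)-Q(308,386,66))
print('base',Q(217,195,61))
# box top corners
m=cv2.inRange(im,(150,150,140),(255,255,255)); n_,l,st,ce=cv2.connectedComponentsWithStats(m); i=l[150,280]; cs,_=cv2.findContours((l==i).astype(np.uint8),0,2)
pp=np.array([plane(c,*p[0],60)[:2] for p in max(cs,key=cv2.contourArea)],np.float32); print(cv2.minAreaRect(pp))
E
```

```text
[ 515.68397182 -188.31127077  109.        ] [ 521.6367726 -206.5762566  109.       ] 19.21055815022082 -161.9485249258242
[ 512.2109322  -199.78915016   11.74916572] [-0.1 -0.1  0.3  0.1 -0.2  0.   0.2 -0.3]
[ 542.88763821 -211.23670999   66.        ] [ 572.499615   -223.28330625   66.        ] 31.968572855734966 rib yaw -22.137229029375863
[2.27226036 5.08044007 0.        ]
base [ 512.0556817  -200.02237473   61.        ]
((512.360595703125, -198.35997009277344), (112.62901306152344, 140.43264770507812), 69.84466552734375)
```

Flat normal is about 18.5°, rib about -21.3°, axis at (512.2, -199.8), end at about 110. Next I align the jaws to the flat and its back, then descend.

Call:
arm_command --targets '[[[0,-0.001,-0.02,0,0,-0.124,1],[0,-0.001,-0.025,0,0,-0.124,1],[-0.001,-0.001,-0.025,0,0,-0.124,1],[0,0,-0.021,0,0,0,1],[0,0,0,0,0,0,1],[0,0,0,0,0,0,1],[0,0,0,0,0,0,1]]]'

```text
time: 4.12
tool_pos: [510.4, -202.3, 131.8]
tcp_rot: [179.9, 0.1, 108.2]
ft_force: [0.1, -0.1, 1.3]
finger_gap: 85.5
grip_force: 0.0
```

Call:
arm_command --targets '[[[0,0.001,-0.025,0,0,0,1],[0,0,-0.026,0,0,0,1],[0,0,0,0,0,0,-1],[0,0,0,0,0,0,-1],[0,0,0,0,0,0,-1],[0,0,0,0,0,0,-1],[0,0,0,0,0,0,-1],[0,0,0,0,0,0,-1],[0,0,0,0,0,0,-1],[0,0,0,0,0,0,-1]]]' --force 40

```text
time: 5.38
tool_pos: [510.4, -201.6, 80.8]
tcp_rot: [179.9, 0.1, 108.2]
ft_force: [-1.5, 1.4, 6.4]
finger_gap: 17.7
grip_force: 39.7
```

Call:
arm_command --targets '[[[0,0.0003,0,0,0,-0.1,-1],[0,0.0003,0,0,0,-0.12,-1],[0,0.0003,0,0,0,-0.12,-1],[0,0.0003,0,0,0,-0.12,-1],[0,0.0003,0,0,0,-0.12,-1],[0,0.0003,0,0,0,-0.115,-1],[0,0,0,0,0,0,-1],[0,0,0,0,0,0,-1],[0,0,0,0,0,0,-1]]]' --force 60

```text
time: 6.5
tool_pos: [510.1, -200.0, 80.8]
tcp_rot: [179.9, 0.0, 68.3]
ft_force: [-2.5, -0.2, 8.8]
finger_gap: 18.1
grip_force: 58.6
```

Open, go up, and look.

Call:
arm_command --targets '[[[0,0,0,0,0,0,1],[0,0,0,0,0,0,1],[0,0,0,0,0,0,1],[0,0,0,0,0,0,1],[0,0,0.04,0,0,0,1],[0,0,0.05,0,0,0,1],[0,0,0.05,0,0,0,1],[0,0,0,0,0,0,1],[0,0,0,0,0,0,1],[0,0,0,0,0,0,1]]]'

```text
time: 7.75
tool_pos: [508.6, -198.9, 217.3]
tcp_rot: [-179.8, -0.0, 68.3]
ft_force: [0.6, 0.5, -0.6]
finger_gap: 85.1
grip_force: 0.0
```

```bash
python3 - <<'E'
from h import *
im,c=snap('wrist','w3'); s=status.sense(); print(s['time'],s['tool_pos'],s['tcp_rot'],s['joint_pos'])
u,v=proj(c,[525,-205,100]); u,v=int(u),int(v); print(u,v)
k=cv2.resize(im[v-52:v+53,u-52:u+53],None,fx=5.7,fy=5.7,interpolation=cv2.INTER_CUBIC); k=cv2.convertScaleAbs(k,alpha=1.3); cv2.imwrite('pics/w3c.png',k[:,:,::-1])
E
```

```text
7.8 [ 508.64125906 -198.939499    217.37007315] [-1.79818492e+02 -1.46999462e-02  6.83399901e+01] [-2.67395737e+01 -2.95881487e-01  9.48165722e+01 -1.43247642e-03
  8.56614059e+01 -5.07947648e+00]
300 201
```

View pics/w3c.png

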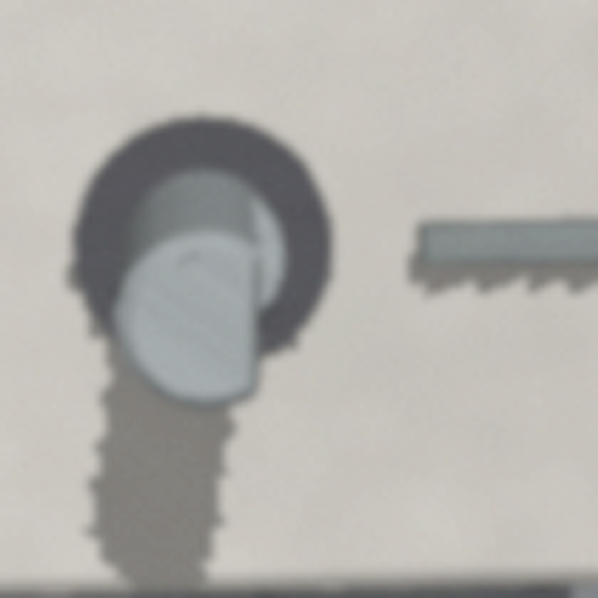

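The flat (vertical edge at crop x≈257) now faces the rib squarely. I'll refine the axis, height and rib yaw from this second view, then go to the collar.

```bash
python3 - <<'E'
from h import *
from scipy.optimize import least_squares
im,c=load('w3'); _,c2=load('w2')
px=lambda x,y:(248+x/5.7-.5+.5/5.7,149+y/5.7-.5+.5/5.7)
Q=lambda x,y,z: plane(c,*px(x,y),z)
a,b=Q(257,250,109),Q(258,390,109); d=b-a; print('flat',np.degrees(np.arctan2(d[0],-d[1])),np.degrees(np.arctan2(-d[0],d[1])))
arc=np.array([Q(x,y,109)[:2] for x,y in [(116,315),(128,275),(160,243),(205,231),(125,355),(155,390),(205,408)]])
r=least_squares(lambda p:np.hypot(*(arc-p[:2]).T)-p[2],[510,-200,12]); print(r.x,r.fun.round(1))
v=Q(585,243,66)-Q(425,245,66); print('rib',np.degrees(np.arctan2(v[1],v[0])),v); w=Q(500,242,66)[:2]-r.x[:2];print(np.degrees(np.arctan2(w[1],w[0])))
u1=proj(c2,[512.2,-199.8,109]); u2=proj(c,[r.x[0],r.x[1],109]); print('top tri',tri((c2,*u1),(c,*u2)))
print('base',Q(203,240,61))
E
```

```text
flat -20.616488857624116 159.3835111423759
[ 512.87684745 -200.14499898   11.86935718] [ 0.1  0.1  0.1 -0.1 -0.1 -0.1  0.1]
rib -20.88211832723328 [22.52168414 -8.59214201  0.        ]
-20.230040237052478
top tri [ 512.65424674 -200.51604352  106.57348137]
base [ 512.97786822 -199.84250968   61.        ]
```

Call:
arm_command --targets '[[[0,0.05,0,0,0,-0.025,1],[0.003,0.05,0,0,0,-0.025,1],[0.003,0.05,0,0,0,-0.025,1],[0.003,0.05,-0.02,0,0,-0.025,1],[0.003,0.05,-0.02,0,0,-0.025,1],[0.003,0.05,-0.02,0,0,-0.025,1],[0.003,0.05,-0.02,0,0,-0.025,1],[0.003,0.05,-0.02,0,0,-0.025,1],[0.003,0.043,-0.02,0,0,-0.025,1],[0.001,0,-0.017,0,0,-0.03,1]]]'

```text
time: 9.05
tool_pos: [533.1, 246.2, 80.0]
tcp_rot: [-179.9, 0.1, 53.9]
ft_force: [-1.1, -0.8, 0.1]
finger_gap: 85.1
grip_force: 0.0
```

Call:
arm_command --targets '[[[0,0,0,0,0,0,1],[0,0,0,0,0,0,1],[0,0,0,0,0,0,1]]]'

```text
time: 9.43
tool_pos: [535.4, 242.8, 83.4]
tcp_rot: [179.9, -0.1, 53.7]
ft_force: [0.5, -0.4, 0.0]
finger_gap: 85.6
grip_force: 0.0
```

```bash
python3 - <<'E'
from h import *
im,c=snap('wrist','w4'); s=status.sense(); print(s['time'],s['tool_pos'],s['tcp_rot'],s['joint_pos'])
u,v=map(int,proj(c,[533.2,244.5,28])); print(u,v)
_,c1=load('w1')
try:
    m,o,hs=collar(im,c,28,u,v,80)
    e,ax,_=cv2.fitEllipse(max(hs,key=len)); print(cv2.boundingRect(o),e,ax)
    pts=np.array([plane(c,*p[0],28)[:2] for p in o],np.float32); print(cv2.minAreaRect(pts),plane(c,*e,28))
    # tri from outer contour centres
    o1=collar(load('w1')[0],c1,28)[1]
    bc=lambda o:cv2.minAreaRect(o)[0]
    print('tri',tri((c,*bc(o)),(c1,*bc(o1))))
except Exception as x: print(x)
k=im[max(v-90,0):v+110,u-130:u+130]; cv2.imwrite('pics/w4c.png',cv2.resize(k,None,fx=2.5,fy=2.5)[:,:,::-1])
E
```

```text
9.475 [535.37099227 242.98565183  83.44262706] [ 1.79942446e+02 -8.06008053e-02  5.36697738e+01] [ 1.94170396e+01  1.22370340e+01  9.58733124e+01 -2.32231598e-03
  7.17906383e+01  5.57480301e+01]
272 227
(234, 192, 78, 70) (272.53936767578125, 226.88345336914062) (44.261863708496094, 48.93514633178711)
((533.291015625, 244.60919189453125), (43.03126525878906, 45.97095489501953), 51.83156967163086) [533.41288692 244.93960768  28.        ]
tri [532.68437744 243.93416048  23.47322378]
```

View pics/w4c.png

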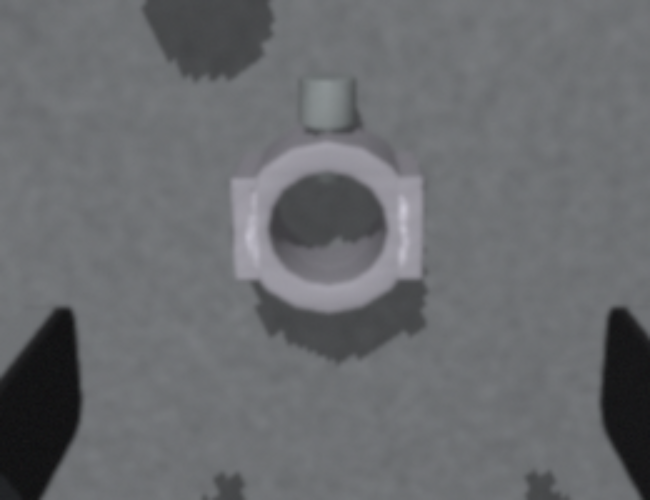

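Call:
arm_command --targets '[[[-0.001,0.001,-0.03,0,0,0,1],[-0.001,0.001,-0.03,0,0,0,1],[0,0,0,0,0,0,1],[0,0,0,0,0,0,1],[0,0,0,0,0,0,1]]]'

```text
time: 10.1
tool_pos: [534.0, 246.0, 24.3]
tcp_rot: [179.9, -0.2, 53.7]
ft_force: [-0.2, 0.3, -0.1]
finger_gap: 85.0
grip_force: 0.0
```

Call:
arm_command --targets '[[[-0.001,-0.001,-0.018,0,0,0,1],[0,0,0,0,0,0,1],[0,0,0,0,0,0,-1],[0,0,0,0,0,0,-1],[0,0,0,0,0,0,-1],[0,0,0,0,0,0,-1],[0,0,0,0,0,0,-1],[0,0,0,0,0,0,-1],[0,0,0,0,0,0,-1]]]' --force 50

```text
time: 11.22
tool_pos: [532.0, 244.8, 4.9]
tcp_rot: [180.0, -0.1, 53.7]
ft_force: [0.1, 0.1, 5.3]
finger_gap: 45.2
grip_force: 52.5
```

Call:
arm_command --targets '[[[0,0,0.03,0,0,0,-1],[0,0,0.045,0,0,0,-1],[-0.002,-0.03,0.04,0,0,-0.13,-1],[-0.002,-0.05,0.03,0,0,-0.15,-1],[-0.002,-0.055,0,0,0,-0.17,-1],[-0.003,-0.055,0,0,0,-0.17,-1],[-0.003,-0.055,0,0,0,-0.17,-1],[-0.002,-0.055,0,0,0,-0.17,-1],[-0.002,-0.055,0,0,0,-0.17,-1],[-0.002,-0.05,0,0,0,-0.17,-1]]]'

```text
time: 12.48
tool_pos: [512.5, -162.0, 148.4]
tcp_rot: [-180.0, 0.1, -21.1]
ft_force: [0.8, 0.1, -2.0]
finger_gap: 45.1
grip_force: 51.8
```

Call:
arm_command --targets '[[[-0.002,-0.04,0,0,0,0,-1],[0,0,0,0,0,0,-1],[0,0,0,0,0,0,-1],[0,0,0,0,0,0,-1],[0,0,0,0,0,0,-1],[0,0,0,0,0,0,-1]]]'

```text
time: 13.22
tool_pos: [511.7, -199.8, 149.3]
tcp_rot: [-180.0, -0.0, -20.7]
ft_force: [-0.0, 0.5, -0.8]
finger_gap: 44.7
grip_force: 51.9
```

```bash
python3 - <<'E'
from h import *
ss=[]
im,c=snap('wrist','w5'); ss.append(status.sense()); snap('side','s5'); ss.append(status.sense()); snap('top','t5'); ss.append(status.sense())
for s in ss: print(s['time'],s['tool_pos'],s['tcp_rot'],s['ft_force'],s['finger_gap'])
b=im[90:420,80:480]; a=load('s5')[0]; u,v=map(int,proj(load('s5')[1],[512,-200,120])); a=cv2.resize(a[v-60:v+60,u-60:u+60],(396,396))
o=np.zeros((396,800,3),np.uint8); o[:330,:400]=b; o[:,402:798]=a; cv2.imwrite('pics/c5.png',o[:,:,::-1])
E
```

```text
13.275 [ 511.6863056  -199.92539046  149.3830492 ] [-1.79999670e+02 -1.00056787e-02 -2.07071722e+01] [-0.60509323  0.17241814 -1.17409375] 45.09396685143826
13.325 [ 511.66146705 -200.03303471  149.38711124] [ 1.79998841e+02 -8.72741174e-03 -2.07153335e+01] [ 0.19332776 -0.70665873 -0.87443454] 45.231074200989084
13.375 [ 511.64606704 -200.16661707  149.36175275] [ 1.79999867e+02 -1.10477838e-02 -2.07284307e+01] [-0.07809989 -0.05420147 -1.92464619] 45.09081403308404
```

View pics/c5.png

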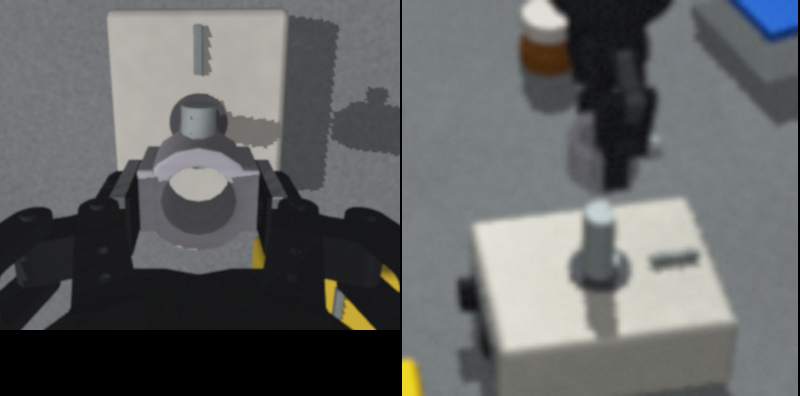

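Collar gripped, level, with the screw in line with the rib (both at crop x≈198). I'll check the collar's place in the tool against this picture before lowering.

```bash
python3 - <<'E'
from h import *
im,c=load('w5'); a=np.radians(-20.7); X=np.array([np.cos(a),np.sin(a),0])
for off in (-1,0.6,2):
    C=np.array([511.69,-199.93,149.38-4.9])+off*X
    print(off,'back bottom',proj(c,C-22*X),'bore far top',proj(c,C+14*X+[0,0,28]),'outer far top',proj(c,C+22*X+[0,0,28]),'head end top',proj(c,C+35*X+[0,0,21]))
g=im[:,:,:].sum(2)//3
print('col199',[(r,g[r,279]) for r in range(180,360,1)][::1][8:30], [(r,g[r,279]) for r in range(228,285,2)],[(r,g[r,279]) for r in range(326,346)])
E
```

```text
-1 back bottom (np.float64(277.02657543422237), np.float64(308.6653651186052)) bore far top (np.float64(276.7915214937158), np.float64(262.0588427141453)) outer far top (np.float64(276.78195101679376), np.float64(241.53240381008214)) head end top (np.float64(276.83124183221855), np.float64(201.93003703263932))
0.6 back bottom (np.float64(277.025695183191), np.float64(305.6288912318129)) bore far top (np.float64(276.7896320965481), np.float64(258.0065268427045)) outer far top (np.float64(276.7799992667458), np.float64(237.346355565926)) head end top (np.float64(276.82949933990284), np.float64(197.7290174353892))
2 back bottom (np.float64(277.0249213302624), np.float64(302.9594433970501)) bore far top (np.float64(276.7879688463065), np.float64(254.43924333708475)) outer far top (np.float64(276.77828095650057), np.float64(233.66098120542048)) head end top (np.float64(276.8279655099369), np.float64(194.03106727077693))
col199 [(188, np.uint64(79)), (189, np.uint64(79)), (190, np.uint64(77)), (191, np.uint64(73)), (192, np.uint64(68)), (193, np.uint64(68)), (194, np.uint64(71)), (195, np.
[... 751 characters left out ...]
p.uint64(174)), (266, np.uint64(174)), (268, np.uint64(174)), (270, np.uint64(174)), (272, np.uint64(174)), (274, np.uint64(174)), (276, np.uint64(174)), (278, np.uint64(175)), (280, np.uint64(175)), (282, np.uint64(176)), (284, np.uint64(176))] [(326, np.uint64(100)), (327, np.uint64(101)), (328, np.uint64(100)), (329, np.uint64(101)), (330, np.uint64(101)), (331, np.uint64(100)), (332, np.uint64(99)), (333, np.uint64(99)), (334, np.uint64(99)), (335, np.uint64(98)), (336, np.uint64(98)), (337, np.uint64(98)), (338, np.uint64(100)), (339, np.uint64(103)), (340, np.uint64(108)), (341, np.uint64(113)), (342, np.uint64(114)), (343, np.uint64(114)), (344, np.uint64(114)), (345, np.uint64(116))]
```

Call:
arm_command --targets '[[[0,0,-0.02,0,0,0,-1],[0,0,-0.008,0,0,0,-1],[0,0,-0.004,0,0,0,-1],[0,0,-0.004,0,0,0,-1],[0,0,-0.004,0,0,0,-1],[0,0,0,0,0,0,-1]]]'

```text
time: 14.12
tool_pos: [511.4, -200.3, 109.1]
tcp_rot: [-180.0, 0.0, -20.8]
ft_force: [-0.4, -0.3, -1.5]
finger_gap: 45.1
grip_force: 51.9
```

Call:
arm_command --targets '[[[0.0005,0.0004,-0.004,0,0,0,-1],[0,0,-0.004,0,0,0,-1],[0,0,-0.004,0,0,0,-1],[0,0,-0.004,0,0,0,-1],[0,0,-0.004,0,0,0,-1],[0,0,0,0,0,0,-1],[0,0,0,0,0,0,-1]]]'

```text
time: 15.0
tool_pos: [512.1, -200.0, 89.4]
tcp_rot: [180.0, -0.0, -20.8]
ft_force: [0.4, -1.4, -1.5]
finger_gap: 45.3
grip_force: 51.9
```

Call:
arm_command --targets '[[[0,0,-0.0025,0,0,0,-1],[-0.0009,0.00035,0,0,0,0,-1],[-0.0009,0.00035,0,0,0,0,-1],[0,0,0,0,0,0,-1],[0,0,0,0,0,0,-1],[0,0,0,0,0,0,-1]]]' --force 80

```text
time: 15.75
tool_pos: [510.4, -199.3, 86.9]
tcp_rot: [180.0, -0.0, -20.8]
ft_force: [1.7, -0.7, -1.8]
finger_gap: 44.5
grip_force: 86.7
```

Call:
arm_command --targets '[[[-0.0005,0.0002,0,0,0,0,-1],[-0.0005,0.0002,0,0,0,0,-1],[0,0,0,0,0,0,-1],[0,0,0,0,0,0,-1],[0,0,0,0,0,0,-1]]]'

```text
time: 16.38
tool_pos: [510.2, -199.3, 87.0]
tcp_rot: [180.0, -0.1, -20.8]
ft_force: [7.0, -2.0, -6.2]
finger_gap: 44.5
grip_force: 86.5
```

Pressing at about 7 N. I'll check that it holds steady and look at the seating.

```bash
python3 - <<'E'
from h import *
for n in ['wrist','side','top','wrist']:
    im,c=snap(n,n[0]+'6'); s=status.sense(); print(s['time'],s['tool_pos'].round(2),s['tcp_rot'].round(2),s['ft_force'].round(1),s['wrist_torque'].round(2),s['grip_force'])
im=load('w6')[0]; a,c=load('s6'); u,v=map(int,proj(c,[512,-200,100])); a=cv2.resize(a[v-45:v+45,u-45:u+45],(396,396),interpolation=cv2.INTER_CUBIC)
b=cv2.resize(im[170:370,180:380],(400,400),interpolation=cv2.INTER_CUBIC)
o=np.zeros((400,800,3),np.uint8); o[:,:400]=b; o[:396,402:798]=a; cv2.imwrite('pics/c6.png',o[:,:,::-1])
E
```

```text
16.425 [ 510.2  -199.29   86.97] [ 1.800e+02 -1.400e-01 -2.075e+01] [ 7.  -2.8 -6.6] [-0.41 -1.1   0.01] 86.54609799385071
16.475 [ 510.22 -199.31   87.01] [ 1.800e+02 -1.400e-01 -2.075e+01] [ 6.8 -2.3 -6. ] [-0.44 -1.09  0.01] 86.54592275619507
16.525 [ 510.22 -199.28   87.  ] [ 1.800e+02 -1.400e-01 -2.075e+01] [ 7.8 -2.5 -5.7] [-0.41 -1.09  0.02] 86.5441882610321
16.575 [ 510.23 -199.28   86.99] [ 1.800e+02 -1.400e-01 -2.076e+01] [ 7.3 -2.2 -6.4] [-0.41 -1.1   0.01] 86.54486060142517
```

View pics/c6.png

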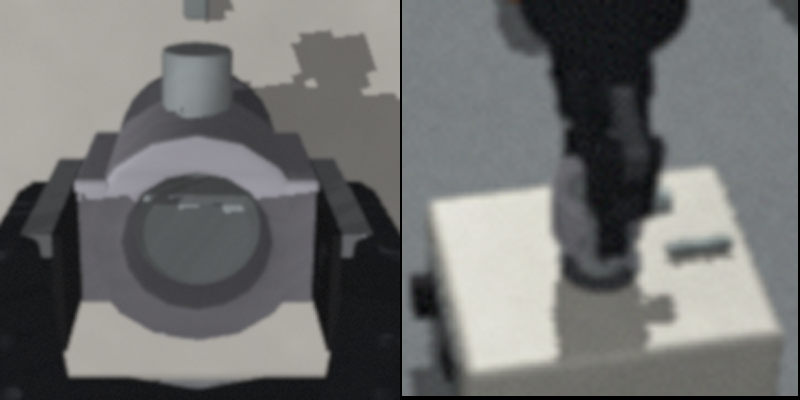

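```bash
python3 - <<'E'
from h import *
_,c=load('w6'); a=np.radians(-20.7); X=np.array([np.cos(a),np.sin(a),0]); Y=np.array([-X[1],X[0],0])
A=np.array([512.5,-200,0])
cr=lambda p:tuple((np.array([proj(c,p)[0]-180,proj(c,p)[1]-170])*2).round(0))
for z in (104,107,110): print(z,'flat mid',cr(A+7*X+[0,0,z]),'flat-2',cr(A+5*X+[0,0,z]),'back12',cr(A-12*X+[0,0,z-2]),'back10',cr(A-10*X+[0,0,z]),'L/R r12',cr(A+12*Y+[0,0,z-2])[0],cr(A-12*Y+[0,0,z-2])[0],'r10',cr(A+10*Y+[0,0,z])[0],cr(A-10*Y+[0,0,z])[0])
C=np.array([510.2,-199.3,0])+.6*X
for z in (108,110,112): print(z,'bore far',cr(C+14*X+[0,0,z]),'L/R',cr(C+14*Y+[0,0,z])[0],cr(C-14*Y+[0,0,z])[0],'bore back',cr(C-14*X+[0,0,z]), 'outer far',cr(C+22*X+[0,0,z]))
E
```

```text
104 flat mid (np.float64(192.0), np.float64(189.0)) flat-2 (np.float64(192.0), np.float64(198.0)) back12 (np.float64(192.0), np.float64(271.0)) back10 (np.float64(192.0), np.float64(267.0)) L/R r12 132.0 253.0 r10 141.0 243.0
107 flat mid (np.float64(192.0), np.float64(195.0)) flat-2 (np.float64(192.0), np.float64(205.0)) back12 (np.float64(192.0), np.float64(279.0)) back10 (np.float64(192.0), np.float64(275.0)) L/R r12 130.0 254.0 r10 140.0 244.0
110 flat mid (np.float64(192.0), np.float64(202.0)) flat-2 (np.float64(192.0), np.float64(212.0)) back12 (np.float64(192.0), np.float64(287.0)) back10 (np.float64(192.0), np.float64(284.0)) L/R r12 129.0 255.0 r10 139.0 245.0
108 bore far (np.float64(193.0), np.float64(172.0)) L/R 120.0 266.0 bore back (np.float64(193.0), np.float64(305.0)) outer far (np.float64(193.0), np.float64(131.0))
110 bore far (np.float64(193.0), np.float64(176.0)) L/R 119.0 267.0 bore back (np.float64(193.0), np.float64(310.0)) outer far (np.float64(193.0), np.float64(134.0))
112 bore far (np.float64(193.0), np.float64(180.0)) L/R 117.0 268.0 bore back (np.float64(193.0), np.float64(317.0)) outer far (np.float64(193.0), np.float64(138.0))
```

The collar's top measures about 110 to 111 mm and the shaft's end about 110 mm, so they are flush. The screw is on the rib's side, drawn back about 2 mm, with a steady press of about 7 N. Handing in.

```bash
python3 -c "
from bench import job; print(job.hand_in())"
```

```text
the job is handed in; nothing more can be done
None
```

The job is handed in, though hand-in gave no verdict: the shaft's flat faces the rib, and the gripper still holds the collar flush with the shaft's end, its screw tip pressing on the flat at about 7 N.

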